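# Hang and lock the block caddy, then pack the last block

### The job

Hang the round wooden caddy in the ring bracket: lower it with its two steel lugs down through the two open gaps, turn it clockwise (seen from above) under the hoods until both lugs drop into the locking notches, and let go. Once it is locked there, put the small loose wooden block into the caddy's free pocket so that it lies flat on the pocket floor and does not stand above the rim. Leave the caddy hanging locked, and leave the big offcut, hammer, tin and sander where they are.

Things in the scene. Friction and masses are not known exactly. Their poses are not given: they have to be found in the camera images.
- caddy: Round plywood caddy, loose, about 0.35 kg, standing upright. Drum of diameter 100 mm, rim 75 mm above its underside; the lowest 9 mm taper in to diameter 86. Origin: centre of the underside, z up. Two steel lugs stick out at +x and -x, in line with the handle: 20 mm wide (y), 8 mm thick (z = 45 to 53 mm), reaching 64 mm from the axis.
- caddy_handle (a point): Grasp place on the caddy's handle, on the axis, 97 mm above the underside; axes as the caddy's. The handle is a wooden wall through the caddy's middle, 12 mm thick (y), 60 mm long (x), its top at 110 mm (35 mm above the rim).
- caddy_pocket (a point): Centre of the floor of the caddy's free pocket, at x = 0, y = 22, z = 39 mm in the caddy's frame (36 mm below the rim); axes as the caddy's. The pocket is 32 mm wide (y, between handle and a fixed strip) and about 60 mm long (x). The half on the other side of the handle (-y) is already packed with three fixed blocks.
- bracket: Grey steel ring bracket, fixed to the table. Origin: on the ring's axis, underside of the base plate (150 x 150 x 6 mm), z up. Ring: bore diameter 106, outer radius 69 mm, on posts, top z = 100 mm. The drum passes through the bore. Lugs on the track: caddy's underside at z = 38 mm; locked: z = 30 mm, caddy's x axis along the bracket's x axis, either way round (both are right).
- bracket_entry (a point): Floor of one of the two open entry gaps in the ring, z = 83 mm, 61 mm from the axis; axes as the bracket's. The gaps are 28 mm wide, at 60 and 240 degrees counter-clockwise (from above) from the bracket's +x axis. From each a level track at z = 83 mm runs clockwise to a notch.
- bracket_notch (a point): Floor of one of the two locking notches, z = 75 mm (8 mm below the track), 61 mm from the axis; axes as the bracket's. The notches are 25 mm wide, on the bracket's +x and -x axis, 60 degrees clockwise of the gaps, a stop wall behind each. A hood (underside z = 96 mm) covers track and notch, leaving 5 mm play over lugs on the track.
- block: Small loose wooden block, 46 (x) x 26 (y) x 32 mm (z), 30 g, the smaller of the two plain blocks, standing on its 46 x 26 face. Origin: centre of its underside, z up. It fits the free pocket with its 46 mm side along the handle, then ends 4 mm below the rim; let go in the pocket's mouth, it may fall the last 15 mm or so.
- block_center (a point): Centre of the small block, 16 mm above its origin; axes as the block's.
- offcut: Bystander: big wooden offcut, 110 x 60 x 36 mm, lying on the table; origin at the centre of its underside.
- hammer: Bystander: hammer lying on the table.
- tin: Bystander: tin, diameter 72 mm, 85 mm high; origin at the centre of its underside.
- sander: Bystander: round orbital sander, diameter 124 mm, 94 mm high; origin at the centre of its underside.
There are look-alikes about, which are no part of the job. Several things have the shape of the block; the one meant has the colours described above.

How it is judged:
On the way, in this order (a step that is already met when the one before it is completed fails the run):
1. the caddy hangs in the ring with its lugs through the entry gaps, not yet turned home (z of caddy in the frame of bracket below 0.044 m and horizontal distance between caddy and bracket below 0.008 m and angle between the x axis of caddy and the x axis of bracket, either way round above 0.6 rad), for 0.05 s.
2. the lugs have dropped into the locking notches (z of caddy in the frame of bracket between 0.026 and 0.0335 m and horizontal distance between caddy and bracket below 0.006 m and angle between the x axis of caddy and the x axis of bracket, either way round below 0.12 rad and angle between caddy's own z axis and vertical below 0.08 rad), for 0.2 s.
3. the small block lies flat in the free pocket of the locked caddy, below the rim (all of step 2 and z of block_center in the frame of caddy between 0.045 and 0.0585 m and y of block_center in the frame of caddy between 0.012 and 0.034 m and x of block_center in the frame of caddy between -0.02 and 0.02 m and (angle between block's own z axis and vertical below 0.12 rad or angle between block's own z axis and vertical above 3.02 rad or angle between block's own y axis and vertical below 0.12 rad or angle between block's own y axis and vertical above 3.02 rad)), for 0.2 s.
At the end, for the whole second after the job is handed in: Caddy locked: underside 26 to 33.5 mm above the bracket's, centred within 6 mm, x axes within 0.12 rad (either way round), upright within 0.08 rad. Block's centre in the caddy frame: x within 20 mm, y 12 to 34, z 45 to 58.5 mm; level within 0.12 rad. Both at rest (all of step 3 and linear speed of each of caddy, block below 0.02 m/s); the robot touches nothing.
It fails at once if the offcut is moved by more than 30 mm (distance of offcut from where it was at the start of the episode above 0.03 m).
It fails at once if the hammer is moved by more than 30 mm (distance of hammer from where it was at the start of the episode above 0.03 m).
It fails at once if the tin is moved by more than 30 mm (distance of tin from where it was at the start of the episode above 0.03 m).
It fails at once if the sander is moved by more than 30 mm (distance of sander from where it was at the start of the episode above 0.03 m).
It also fails if it takes over 67 s, if anything falls off the work surface, if the arm or the gripper's body presses on something with over 40 N, if the wrist force passes 120 N, or if a joint passes its speed limit or range.

### The arm

A 6-joint arm with a two-finger parallel gripper is mounted at the origin on the work surface. World frame = base frame: x ahead of the robot, y to its left, z up, the work surface at z = 0. Lengths are in m, angles in rad, forces in N, time in s.
With the tool pointing down it reaches from about 0.35 to 0.85 m from the base axis. Payload 8.1 kg.
Tool frame: the origin (TCP) lies at the centre of the arm's flange, where the gripper is bolted on; the fingertips stand 186 mm ahead of it and the grasp point (between the pads) lies 167 mm ahead of it; z points along the fingers, y is the line along which they close (so a half turn about z gives the same grasp; the last joint's range is limited). The gripper opens to 93 mm and grips with 3 to 60 N. Pads are 15 mm wide; open, the fingers measure 128 mm over their backs; the gripper's body (75 mm by 188 mm) begins 65 mm behind the grasp point.
Start: joints at [-1.311, 0.13, 1.488, -0, 1.523, -0.085], TCP at [0.203, -0.565, 0.405] pointing down, gripper open.
Joint ranges: [-2.96, 2.96], [-0.89, 2.26], [0.02, 2.5], [-1.34, 4.48], [0, 2.73], [-2.66, 2.66]. Speed limits (rad/s): [2.39, 2.39, 2.79, 3.14, 3.14, 3.14].

### API

Orientations are given as a rotation vector (axis times angle).
In Python, from plant import read_state, read_camera, camera_params, robot gives the robot as it stands.
- The arm moves only by the tool carry_out, never from a script. Its argument "targets" is a list of rows, each an object of numbers: "hand": the opening in per cent of the stroke, from 0 (shut) to 100 (fully open); "x", "y", "z": the shift along the tool's x, y, z in m; "ax", "ay", "az": the turn, a rotation vector about the tool's x, y, z in rad. In form: [{"hand": .., "x": .., "y": .., "z": .., "ax": .., "ay": .., "az": ..}, ...]. A call has 1 to 8 rows; each row is the pose to reach, as a shift and turn from the pose commanded when the call began, along the tool's axes at that moment; what a row does not reach only later rows make up. A row lasts 1/8 s, in which the tool goes at most 62.5 mm and 10.7 degrees, less where a joint would pass 70% of its speed; a pose out of reach is approached as far as the arm can. A call with a gripper value outside its range is refused whole. The fingers move at their own pace and stop on an object; "newtons" is the grip in N (left out, the last holds). Time passes only in rows, so rows that repeat a pose let the fingers close. It gives the time, the measured TCP pose, the force, the opening and the grip force at its end, in the units of the state.
- read_state(): the state, without advancing time (a new reading comes with each control period).
- read_camera(name): name is "scene" or "top" or "wrist"; returns (picture, depth): 400x640x3 uint8, blue, green, red; 400x640 float32, m along the optical axis (not along the pixel's ray), 0 where there is no reading.
- camera_params(name): a dict with "fx", "fy", "cx", "cy" (pixels), "position" and "rotation" of the camera in the world. Camera axes: x right, y up, looking along -z (the intrinsics and any distortion apply to the point x, -y, -z); pixel columns grow to the right and rows downward; lengths in m; the calibration is good to about 2 mm. A picture is of the moment at which its call begins: read the wrist's pose just before it. camera_params takes no time and is no camera call; for the wrist camera it gives the pose at the moment of the call.
- robot.close_job(): hands the job in; it is judged then, once.
The state is a dict: "t": time; "q": joint angles; "dq": joint speeds; "joint_torque": joint torques, N m; "tool_pos": TCP position; "orientation": TCP orientation; "force": force on the tool from outside, world axes, zero at the start; "wrist_torque": the same for the moment, N m; "opening": finger opening in m; "gripper_force": force on a finger pad.
Only numpy, scipy, OpenCV 4.12 (cv2) and the standard library are available. Lean on these libraries where they do the work, as an engineer would, in place of code of your own. Each camera call takes 0.05 s, during which the arm holds its last target. There are 200 camera calls.

## Working session

There is one attempt and no reset: what is moved stays moved. The work goes in short steps, Python scripts to look and compute and a tool call to move; the robot and the scene stay as the last step left them, time stands still between calls to the robot, and variables do not carry over. Pictures are saved under pics/ and viewed, at most 10 in all, crops included, and the job is handed in when it is done.

Besides the shell and the picture viewer there is one more tool, called after "Request:" by a JSON object that holds its "name" and its "arguments", one argument or row to a line. carry_out: Moves the arm, as the interface text tells. Its arguments: {"type":"object","properties":{"targets":{"type":"array","items":{"type":"object","properties":{"hand":{"type":"number"},"x":{"type":"number"},"y":{"type":"number"},"z":{"type":"number"},"ax":{"type":"number"},"ay":{"type":"number"},"az":{"type":"number"}}}},"newtons":{"type":"number"}},"required":["targets"]}

```bash
ls; mkdir -p pics; cat > h.py <<'E'
import numpy as np, cv2
from scipy.spatial.transform import Rotation as R
from plant import read_state, read_camera, camera_params, robot
def rot(p):
    r=np.array(p["rotation"],float)
    return r if r.shape==(3,3) else (R.from_rotvec(r).as_matrix() if r.size==3 else R.from_quat(r).as_matrix())
def cloud(name):
    p=camera_params(name); im,d=read_camera(name)
    v,u=np.mgrid[0:400,0:640]
    c=np.stack([(u-p["cx"])/p["fx"]*d,-(v-p["cy"])/p["fy"]*d,-d],-1)
    return im,d,c@rot(p).T+np.array(p["position"])
E
python3 - <<'E'
from h import *
s=read_state();print(s)
for n in("top","scene"):
    print(n,camera_params(n))
    im,d,P=cloud(n);cv2.imwrite(f"pics/{n}0.png",im);np.savez(f"{n}0.npz",im=im,d=d,P=P)
print(camera_params("wrist"))
E
```

```text
pics
{'t': 0.0, 'q': array([-1.31139537e+00,  1.31156386e-01,  1.48922232e+00, -2.61934207e-05,
        1.52301038e+00, -8.53819109e-02]), 'dq': array([-0.000427  , -0.00035475,  0.00197709,  0.00127565, -0.00071119,
       -0.00105068]), 'joint_torque': array([-7.60952280e-04, -5.59836459e+01, -4.91768754e+01,  7.67340674e-02,
        3.49327130e-02, -1.42494864e-04]), 'tool_pos': array([ 0.20276609, -0.56446944,  0.40372129]), 'orientation': array([-3.09326473e+00, -5.38600475e-01,  2.85993768e-04]), 'force': array([-0.37218918,  0.01435365, -0.43754591]), 'wrist_torque': array([ 0.05513874, -0.05844404, -0.06847561]), 'gripper_force': 0.0, 'opening': 0.09297981283026198}
top {'fx': 367.74391101314166, 'fy': 367.74391101314166, 'cx': 322.24805938590106, 'cy': 200.19121601187763, 'position': array([0.49194112, 0.02389912, 0.95041207]), 'rotation': array([ 0.1305033 , -0.1223855 , -1.56694914])}
scene {'fx': 403.8125468525152, 'fy': 403.8125468525152, 'cx': 317.4033234375074, 'cy': 198.5870691955123, 'position': array([ 0.97551685, -0.54682333,  0.98017436]), 'rotation': array([0.62325032, 0.18669026, 0.55540688])}
{'fx': 312.1719766069557, 'fy': 312.1719766069557, 'cx': 318.75436454048446, 'cy': 203.5289820316203, 'position': array([ 0.27911625, -0.53693949,  0.3832471 ]), 'rotation': array([-0.25598493,  0.18210008, -1.21673226])}
```

View pics/top0.png

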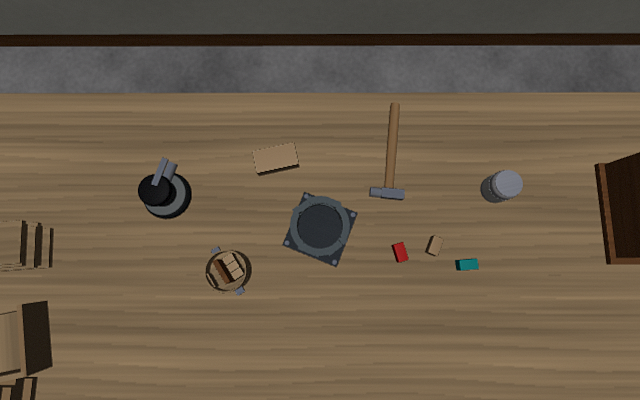

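View pics/scene0.png

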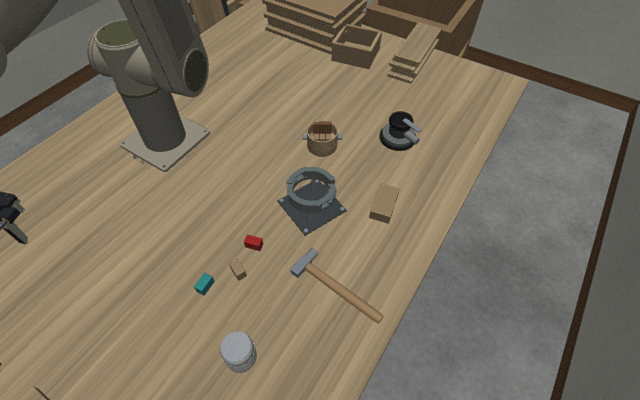

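The top view shows the caddy at (229,271), the bracket at (320,228), the offcut at (276,158), the hammer at (390,150), the tin at (506,185) and the sander at (165,195). Three things are block-shaped: red (400,252), plain wood (435,245) and teal (467,264). The plain wooden one at (435,245) fits the description, being the smaller plain wood piece. I'll confirm it in a crop and measure.

```bash
python3 - <<'E'
from h import *
z=np.load("top0.npz");im,P=z["im"],z["P"]
a=cv2.resize(im[225:285,380:490],None,fx=4,fy=4,interpolation=cv2.INTER_CUBIC)
b=cv2.resize(im[180:300,190:370],None,fx=4,fy=4,interpolation=cv2.INTER_CUBIC)
c=np.zeros((480+0,0,3),np.uint8)
W=720;out=np.zeros((600,W,3),np.uint8);out[:360]=cv2.resize(b,(540,360)) is None if False else 0
b=cv2.resize(b,(540,360));out[:360,:540]=b;out[360:600,:440]=a
cv2.imwrite("pics/crop1.png",out)
Z=P[...,2]
print("table z",np.median(Z[300:350,250:500]))
def rect(sl,lo,hi,n):
    m=np.zeros(Z.shape,bool);m[sl]=True;m&=(Z>lo)&(Z<hi)
    q=P[m];r=cv2.minAreaRect((q[:,:2]*1000).astype(np.float32));print(n,len(q),q[:,:2].mean(0).round(4),"z",np.median(q[:,2]).round(4),r)
    return q
rect(np.s_[225:265,420:450],.025,.04,"block")
rect(np.s_[180:275,270:365],.002,.012,"plate")
q=rect(np.s_[180:275,270:365],.088,.11,"ring")
def circ(q):
    A=np.c_[2*q[:,:2],np.ones(len(q))];s=np.linalg.lstsq(A,(q[:,:2]**2).sum(1),rcond=None)[0];return s[:2],np.sqrt(s[2]+s[:2]@s[:2])
rect(np.s_[235:305,190:265],.1,.12,"handle")
rect(np.s_[235:305,190:265],.068,.08,"rim")
rect(np.s_[235:305,190:265],.048,.058,"lugs")
# ring: angular profile of heights at r 58-64
m=np.zeros(Z.shape,bool);m[180:275,270:365]=True
hull=cv2.minEnclosingCircle((q[:,:2]*1000).astype(np.float32));print(hull)
E
```

```text
table z 0.0006699522231402022
block 208 [ 0.5275 -0.2511] z 0.0322 ((528.113037109375, -252.05929565429688), (26.032718658447266, 46.85184860229492), 66.60272216796875)
plate 3225 [0.5705 0.0389] z 0.0055 ((578.4057006835938, 42.630096435546875), (243.25425720214844, 247.3414306640625), 0.03549988940358162)
ring 1041 [0.571  0.0346] z 0.1005 ((571.6217041015625, 34.69007873535156), (137.17019653320312, 136.87640380859375), 0.05724170804023743)
handle 166 [0.4664 0.2551] z 0.11 ((466.5343933105469, 256.197265625), (59.50385284423828, 13.060789108276367), 32.92013931274414)
rim 619 [0.4704 0.2505] z 0.0726 ((466.60418701171875, 256.3966369628906), (96.83395385742188, 100.05011749267578), 0.28257909417152405)
lugs 206 [0.4631 0.2525] z 0.0532 ((466.1399230957031, 256.40191650390625), (99.74519348144531, 101.64250183105469), 79.00067901611328)
((572.0883178710938, 34.20604705810547), 72.99005889892578)
```

View pics/crop1.png

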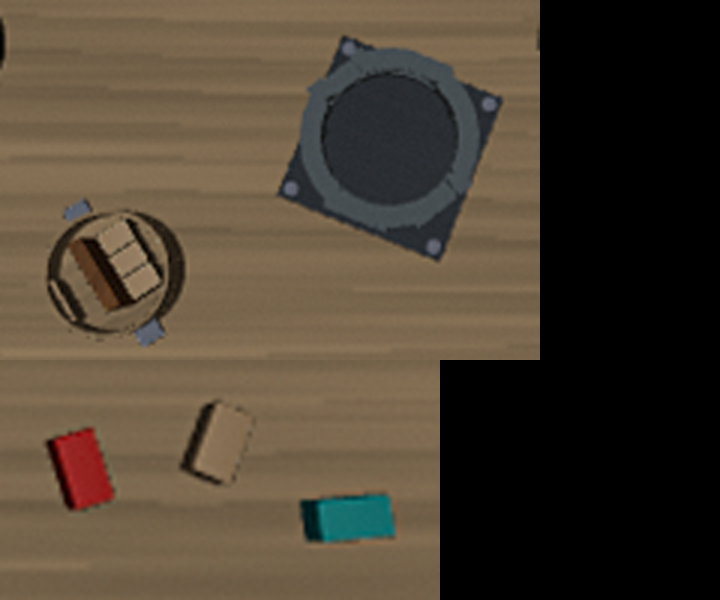

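The crop shows the plain wooden block clearly, with the red and teal look-alikes to either side of it. The caddy's empty pocket is left of the handle and the packed half is on the right. Next I need the bracket's yaw and where the gaps are.

```bash
python3 - <<'E'
from h import *
c=np.array([.5714,.0345])
for n in("top","scene"):
    z=np.load(n+"0.npz");P=z["P"];Z=P[...,2]
    d=P[...,:2]-c;r=np.hypot(*np.moveaxis(d,-1,0));a=np.degrees(np.arctan2(d[...,1],d[...,0]))%360
    m=(r>.056)&(r<.066)&(Z>.06)&(Z<.12)
    print(n,[(k,round(float(np.median(Z[m&(a>=k)&(a<k+6)]))*1000,1) if (m&(a>=k)&(a<k+6)).any() else None) for k in range(0,360,6)])
z=np.load("top0.npz");P=z["P"];Z=P[...,2];d=P[...,:2]-c;r=np.hypot(*np.moveaxis(d,-1,0));a=np.degrees(np.arctan2(d[...,1],d[...,0]))%360
m=(r>.055)&(r<.067)&(Z>.078)&(Z<.092);print("gap angles",np.sort(a[m]).round(0))
m=(r<.115)&(r>.072)&(Z>.003)&(Z<.012)
print("plate",cv2.minAreaRect((P[m][:,:2]*1000).astype(np.float32)))
# block colour mask centre check on z=.032; scene check of centres
p=camera_params("wrist");s=read_state()
T=R.from_rotvec(s["orientation"]).as_matrix();print("tool axes",T.round(3)); print("cam in tool",(T.T@(np.array(p["position"])-s["tool_pos"])).round(4),(T.T@rot(p)).round(3))
S=np.load("scene0.npz");P=S["P"];Z=P[...,2]
for n,cc,lo,hi in(("handle",(.4664,.2551),.105,.115),("block",(.5275,-.2511),.029,.036),("ring",(.571,.0345),.096,.104)):
    m=(np.hypot(P[...,0]-cc[0],P[...,1]-cc[1])<.08)&(Z>lo)&(Z<hi);q=P[m];print(n,len(q),cv2.minAreaRect((q[:,:2]*1000).astype(np.float32)))
E
```

```text
top [(0, 100.6), (6, 100.1), (12, 101.0), (18, 99.9), (24, 84.6), (30, 83.2), (36, 83.0), (42, 83.0), (48, 84.9), (54, 100.9), (60, 101.2), (66, 100.7), (72, 100.2), (78, 100.7), (84, 100.5), (90, 100.4), (96, 101.2), (102, 100.8), (108, 100.5), (114, 100.0), (120, 99.1), (126, 100.1), (132, 100.7), (138, 100.8), (144, 100.7), (150, 100.2), (156, 101.2), (162, 100.2), (168, 100.1), (174, 101.6), (180, 101.4), (186, 100.9), (192, 99.9), (198, 100.6), (204, 84.1), (210, 83.2), (216, 83.6), (222, 83.4), (228, 89.0), (234, 100.2), (240, 100.7), (246, 99.7), (252, 100.2), (258, 101.1), (264, 99.6), (270, 100.8), (276, 100.6), (282, 100.0), (288, 100.9), (294, 100.5), (300, 100.2), (306, 100.4), (312, 101.0), (318, 101.2), (324, 101.8), (330, 100.6), (336, 100.8), (342, 100.1), (348, 100.5), (354, 100.6)]
scene [(0, 99.2), (6, 99.3), (12, 99.7), (18, 97.7), (24, 95.6), (30, None), (36, 82.0), (42, 82.3), (48, 90.2), (54, 96.5), (60, 98.9), (66, 99.3), (72, 99.2), (78, 99.9), (84, 98.8), (90, 98.3), (96, 100.2), (102, 98.0), (108, 98.0), (114, 98.3), (120, 100.4), (126, 99.4), (132, 99.1), 
[... 1080 characters left out ...]
7. 228. 228. 229. 229. 230. 230. 230. 231. 232. 319.
 322. 322. 357.]
plate ((571.15478515625, 31.227005004882812), (223.24703979492188, 220.6895751953125), 28.67809295654297)
tool axes [[ 0.941  0.338 -0.   ]
 [ 0.338 -0.941  0.002]
 [ 0.    -0.002 -1.   ]]
cam in tool [ 0.0812 -0.0001  0.0206] [[-0.     0.957  0.291]
 [ 1.     0.     0.   ]
 [-0.     0.291 -0.957]]
handle 57 ((469.9239807128906, 254.5904541015625), (56.6405143737793, 13.055204391479492), 32.216121673583984)
block 193 ((521.3794555664062, -249.64837646484375), (155.6044158935547, 69.19127655029297), 80.71487426757812)
ring 582 ((574.334716796875, 33.724483489990234), (139.67184448242188, 138.11099243164062), 86.15869140625)
```

Bracket: centre (0.5716, 0.0347), yaw about −21.3°, gaps at 38.5° and 218°, which fits. Caddy: centre (0.4665, 0.256), yaw 32.9°. Block: centre (0.528, −0.252), long axis at −23.4°. The heights and sizes all match the description. I'll move above the caddy.

```bash
cat >> h.py <<'E'
def go(x,y,z,yaw,s=None):
    s=s or read_state();T=R.from_rotvec(s["orientation"])
    d=T.inv().apply(np.array([x,y,z])-s["tool_pos"])
    c,n=np.cos(np.radians(yaw)),np.sin(np.radians(yaw))
    G=R.from_matrix(np.array([[c,n,0],[n,-c,0],[0,0,-1]]))
    a=(T.inv()*G).as_rotvec()
    print("t",round(s["t"],2),"now",s["tool_pos"].round(4),"shift",d.round(4),"turn",a.round(4),"F",s["force"].round(1),"op",round(s["opening"],4),"grip",s["gripper_force"])
E
python3 -c "
from h import *
go(.45,-.15,.40,20);go(.4665,.256,.40,32.9)"
```

```text
t 0.1 now [ 0.2028 -0.5645  0.4038] shift [ 0.3728 -0.3065  0.0044] turn [-0.0016 -0.0002 -0.0043] F [ 0.1 -0.4 -0.4] op 0.0926 grip 0.0
t 0.1 now [ 0.2028 -0.5645  0.4038] shift [ 0.5255 -0.6831  0.005 ] turn [-0.0016 -0.0003 -0.2295] F [ 0.1 -0.4 -0.4] op 0.0926 grip 0.0
```

Request:
{"name": "carry_out", "arguments": {
  "targets": [
    {"hand": 100,"x": 0.05,"y": -0.04,"z": 0,"ax": 0,"ay": 0,"az": 0},
    {"hand": 100,"x": 0.1,"y": -0.08,"z": 0,"ax": 0,"ay": 0,"az": 0},
    {"hand": 100,"x": 0.15,"y": -0.12,"z": 0,"ax": 0,"ay": 0,"az": 0},
    {"hand": 100,"x": 0.2,"y": -0.165,"z": 0,"ax": 0,"ay": 0,"az": -0.05},
    {"hand": 100,"x": 0.245,"y": -0.205,"z": 0.004,"ax": 0,"ay": 0,"az": -0.08},
    {"hand": 100,"x": 0.29,"y": -0.25,"z": 0.004,"ax": 0,"ay": 0,"az": -0.12},
    {"hand": 100,"x": 0.33,"y": -0.295,"z": 0.004,"ax": 0,"ay": 0,"az": -0.15},
    {"hand": 100,"x": 0.36,"y": -0.345,"z": 0.005,"ax": 0,"ay": 0,"az": -0.18}
  ]
}}

```text
t: 1.1
tool_pos: [0.425, -0.118, 0.3996]
orientation: [-3.034, -0.816, -0.0]
force: [1.2, 0.5, 0.3]
opening: 0.093
gripper_force: 0.0
```

Request:
{"name": "carry_out", "arguments": {
  "targets": [
    {"hand": 100,"x": 0.035,"y": -0.04,"az": -0.04},
    {"hand": 100,"x": 0.06,"y": -0.09,"az": -0.05},
    {"hand": 100,"x": 0.08,"y": -0.145,"az": -0.05},
    {"hand": 100,"x": 0.09,"y": -0.2,"az": -0.05},
    {"hand": 100,"x": 0.095,"y": -0.25,"az": -0.05},
    {"hand": 100,"x": 0.095,"y": -0.3,"az": -0.05},
    {"hand": 100,"x": 0.095,"y": -0.355,"az": -0.05},
    {"hand": 100,"x": 0.095,"y": -0.355,"az": -0.05}
  ]
}}

```text
schema error: expected keys hand, x, y, z, ax, ay, az
```

```bash
python3 -c "
from h import *
go(.4665,.256,.40,32.9)"
```

```text
t 1.1 now [ 0.425  -0.118   0.3996] shift [ 0.2235 -0.3027 -0.0004] turn [-0.     -0.0001 -0.0485] F [1.2 0.5 0.3] op 0.093 grip 0.0
```

Request:
{"name": "carry_out", "arguments": {
  "targets": [
    {"hand": 100,"x": 0.035,"y": -0.04,"z": 0,"ax": 0,"ay": 0,"az": -0.02},
    {"hand": 100,"x": 0.07,"y": -0.085,"z": 0,"ax": 0,"ay": 0,"az": -0.04},
    {"hand": 100,"x": 0.105,"y": -0.13,"z": 0,"ax": 0,"ay": 0,"az": -0.0485},
    {"hand": 100,"x": 0.14,"y": -0.175,"z": 0,"ax": 0,"ay": 0,"az": -0.0485},
    {"hand": 100,"x": 0.17,"y": -0.22,"z": 0,"ax": 0,"ay": 0,"az": -0.0485},
    {"hand": 100,"x": 0.2,"y": -0.265,"z": 0,"ax": 0,"ay": 0,"az": -0.0485},
    {"hand": 100,"x": 0.2225,"y": -0.302,"z": 0,"ax": 0,"ay": 0,"az": -0.0485},
    {"hand": 100,"x": 0.2225,"y": -0.302,"z": 0,"ax": 0,"ay": 0,"az": -0.0485}
  ]
}}

```text
t: 2.1
tool_pos: [0.4653, 0.2554, 0.399]
orientation: [-3.011, -0.894, 0.002]
force: [-0.4, -0.2, -0.2]
opening: 0.0931
gripper_force: 0.0
```

```bash
python3 - <<'E'
from h import *
im,d,P=cloud("wrist");cv2.imwrite("pics/w1.png",im);Z=P[...,2]
s=read_state();print("TCP",s["tool_pos"].round(4),s["dq"].round(3))
near=np.hypot(P[...,0]-.4665,P[...,1]-.256)<.075
for n,lo,hi in(("handle",.104,.116),("rim",.07,.08),("lug",.048,.058)):
    q=P[near&(Z>lo)&(Z<hi)];print(n,len(q),np.median(q[:,2]) if len(q) else 0,cv2.minAreaRect((q[:,:2]*1000).astype(np.float32)),cv2.minEnclosingCircle((q[:,:2]*1000).astype(np.float32)))
go(.4665,.256,.264,32.9)
E
```

```text
TCP [0.4655 0.254  0.399 ] [-0.041 -0.022  0.018 -0.01   0.003 -0.014]
handle 846 0.10935693776276492 ((468.75799560546875, 258.2160339355469), (58.95425033569336, 11.574627876281738), 33.43049240112305) ((468.52069091796875, 258.5517272949219), 29.597896575927734)
rim 2419 0.07223497600660317 ((468.4033203125, 257.6592712402344), (98.59903717041016, 99.01513671875), 77.11556243896484) ((468.3731994628906, 257.9248352050781), 49.81557083129883)
lug 789 0.052557623530418096 ((468.1102294921875, 258.16607666015625), (96.59391021728516, 108.31059265136719), 82.30082702636719) ((468.17291259765625, 258.6300048828125), 64.24954223632812)
t 2.15 now [0.4655 0.254  0.399 ] shift [ 0.0022 -0.0011  0.135 ] turn [-0.0001  0.0015  0.0017] F [0.8 0.  0.2] op 0.0931 grip 0.0
```

View pics/w1.png

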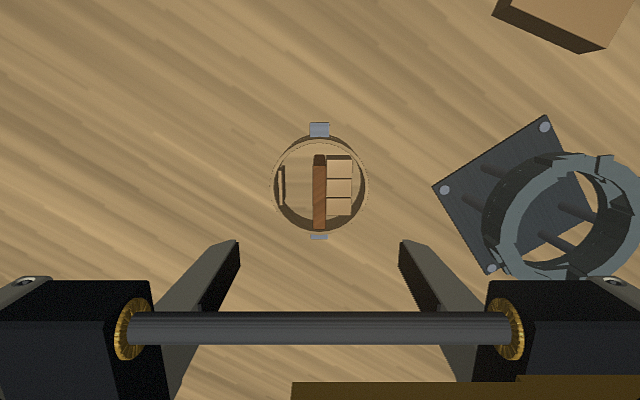

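The wrist view shows the caddy centred at (320,188), with the handle at (320,190), the lugs at (319,129) and (318,236), and the pocket on the left. It measures (0.4684, 0.258), which agrees with the top view to 2 mm. I'll descend and grip.

Request:
{"name": "carry_out", "arguments": {
  "targets": [
    {"hand": 100,"x": 0.003,"y": -0.001,"z": 0.04,"ax": 0,"ay": 0,"az": 0},
    {"hand": 100,"x": 0.003,"y": -0.001,"z": 0.085,"ax": 0,"ay": 0,"az": 0},
    {"hand": 100,"x": 0.003,"y": -0.001,"z": 0.115,"ax": 0,"ay": 0,"az": 0},
    {"hand": 100,"x": 0.003,"y": -0.001,"z": 0.134,"ax": 0,"ay": 0,"az": 0},
    {"hand": 60,"x": 0.003,"y": -0.001,"z": 0.134,"ax": 0,"ay": 0,"az": 0},
    {"hand": 30,"x": 0.003,"y": -0.001,"z": 0.134,"ax": 0,"ay": 0,"az": 0},
    {"hand": 15,"x": 0.003,"y": -0.001,"z": 0.134,"ax": 0,"ay": 0,"az": 0},
    {"hand": 5,"x": 0.003,"y": -0.001,"z": 0.134,"ax": 0,"ay": 0,"az": 0}
  ],
  "newtons": 35
}}

```text
t: 3.15
tool_pos: [0.4683, 0.2555, 0.2669]
orientation: [-3.013, -0.888, -0.003]
force: [1.1, -0.5, -1.2]
opening: 0.0573
gripper_force: 0.0
```

Request:
{"name": "carry_out", "arguments": {
  "targets": [
    {"hand": 0,"x": 0,"y": 0,"z": 0,"ax": 0,"ay": 0,"az": 0},
    {"hand": 0,"x": 0,"y": 0,"z": 0,"ax": 0,"ay": 0,"az": 0},
    {"hand": 0,"x": 0,"y": 0,"z": 0,"ax": 0,"ay": 0,"az": 0}
  ],
  "newtons": 35
}}

```text
t: 3.52
tool_pos: [0.4678, 0.2554, 0.2657]
orientation: [3.013, 0.888, -0.0]
force: [0.0, 0.0, -0.5]
opening: 0.0275
gripper_force: 0.0
```

```bash
python3 -c "
from h import *
go(.4665,.256,.40,32.9);go(.5716,.0347,.40,38.7)"
```

```text
t 3.52 now [0.4678 0.2554 0.2657] shift [-0.0008 -0.0013 -0.1343] turn [-0.      0.0001 -0.0009] F [ 0.   0.  -0.5] op 0.0275 grip 0.0
t 3.52 now [0.4678 0.2554 0.2657] shift [-0.0325  0.2416 -0.1343] turn [-0.000e+00  1.000e-04 -1.021e-01] F [ 0.   0.  -0.5] op 0.0275 grip 0.0
```

Request:
{"name": "carry_out", "arguments": {
  "targets": [
    {"hand": 0,"x": 0,"y": 0,"z": 0,"ax": 0,"ay": 0,"az": 0},
    {"hand": 0,"x": 0,"y": 0,"z": 0,"ax": 0,"ay": 0,"az": 0},
    {"hand": 0,"x": 0,"y": 0,"z": 0,"ax": 0,"ay": 0,"az": 0},
    {"hand": 0,"x": 0,"y": 0,"z": 0,"ax": 0,"ay": 0,"az": 0}
  ],
  "newtons": 35
}}

```text
t: 4.03
tool_pos: [0.4677, 0.2552, 0.2654]
orientation: [3.013, 0.888, -0.001]
force: [-0.5, -0.5, -3.4]
opening: 0.0119
gripper_force: 35.0
```

```bash
python3 -c "
from h import *
go(.4665,.256,.40,32.9)
s=read_state();print(s['tool_pos'],R.from_rotvec(s['orientation']).as_matrix().round(4))"
```

```text
t 4.03 now [0.4677 0.2552 0.2654] shift [-0.0007 -0.0013 -0.1346] turn [-0.0001  0.0008 -0.0009] F [-0.5 -0.5 -3.4] op 0.0119 grip 34.9917733669281
[0.46771144 0.25523088 0.26537506] [[ 8.401e-01  5.424e-01 -7.000e-04]
 [ 5.424e-01 -8.401e-01 -4.000e-04]
 [-8.000e-04 -1.000e-04 -1.000e+00]]
```

Gripped: opening 11.9 mm matches the 12 mm handle, and the grip force is 35 N. Now I'll lift and carry it above the ring.

Request:
{"name": "carry_out", "arguments": {
  "targets": [
    {"hand": 0,"x": 0,"y": 0,"z": -0.045,"ax": 0,"ay": 0,"az": 0},
    {"hand": 0,"x": 0,"y": 0,"z": -0.09,"ax": 0,"ay": 0,"az": 0},
    {"hand": 0,"x": -0.005,"y": 0.03,"z": -0.12,"ax": 0,"ay": 0,"az": -0.03},
    {"hand": 0,"x": -0.012,"y": 0.08,"z": -0.125,"ax": 0,"ay": 0,"az": -0.06},
    {"hand": 0,"x": -0.018,"y": 0.13,"z": -0.125,"ax": 0,"ay": 0,"az": -0.08},
    {"hand": 0,"x": -0.025,"y": 0.18,"z": -0.125,"ax": 0,"ay": 0,"az": -0.1},
    {"hand": 0,"x": -0.03,"y": 0.22,"z": -0.125,"ax": 0,"ay": 0,"az": -0.1},
    {"hand": 0,"x": -0.0325,"y": 0.241,"z": -0.125,"ax": 0,"ay": 0,"az": -0.1}
  ]
}}

```text
t: 5.03
tool_pos: [0.5718, 0.0333, 0.3903]
orientation: [-2.966, -1.035, 0.001]
force: [0.1, 0.7, -3.4]
opening: 0.0117
gripper_force: 35.0
```

Request:
{"name": "carry_out", "arguments": {
  "targets": [
    {"hand": 0,"x": 0,"y": 0,"z": 0,"ax": 0,"ay": 0,"az": 0},
    {"hand": 0,"x": 0,"y": 0,"z": 0,"ax": 0,"ay": 0,"az": 0}
  ]
}}

```text
t: 5.28
tool_pos: [0.571, 0.0361, 0.3905]
orientation: [-2.964, -1.038, 0.001]
force: [0.1, 0.4, -3.1]
opening: 0.0119
gripper_force: 35.0
```

```bash
cat > look.py <<'E'
from h import *
import sys
def hov(tag):
    im,d,P=cloud("wrist");cv2.imwrite(f"pics/{tag}.png",im);np.savez(tag+".npz",im=im,P=P)
    s=read_state();Z=P[...,2];u=s["tool_pos"][2]-.264
    print("TCP",s["tool_pos"].round(4),s["dq"].round(3),"under",u)
    r=np.hypot(P[...,0]-.572,P[...,1]-.0345)
    for n,lo,hi,rm in(("handle",u+.104,u+.116,.04),("rim",u+.069,u+.08,.055),("lug",u+.047,u+.0585,.075),("ring",.094,.105,.08),("plate",0.003,.012,.12)):
        q=P[(r<rm)&(Z>lo)&(Z<hi)]
        if len(q)>5: print(n,len(q),np.median(q[:,2]).round(4),cv2.minAreaRect((q[:,:2]*1000).astype(np.float32)),cv2.minEnclosingCircle((q[:,:2]*1000).astype(np.float32)))
hov(sys.argv[1])
go(.572,.0345,.33,38.7)
E
python3 look.py w2
```

```text
TCP [0.571  0.0364 0.3906] [ 0.006 -0.005  0.001 -0.001 -0.    -0.004] under 0.12660874600423921
handle 3150 0.2346 ((575.8197021484375, 40.54974365234375), (46.61849594116211, 37.69804000854492), 74.04371643066406) ((576.1864013671875, 40.75179672241211), 25.467119216918945)
rim 3786 0.1989 ((576.0599975585938, 38.216407775878906), (91.81239318847656, 98.87876892089844), 4.990072250366211) ((572.3199462890625, 37.811073303222656), 49.82687759399414)
lug 2076 0.1781 ((584.8631591796875, 48.23004150390625), (94.82218170166016, 92.2944564819336), 39.692867279052734) ((580.1625366210938, 44.470462799072266), 54.103763580322266)
ring 3438 0.0995 ((595.7693481445312, 54.66413879394531), (79.3472900390625, 145.57325744628906), 38.947998046875) ((573.1572265625, 36.38718032836914), 73.50833892822266)
plate 2653 0.0055 ((573.1060791015625, 36.181480407714844), (149.58522033691406, 150.10543823242188), 68.21926879882812) ((573.806396484375, 36.521522521972656), 104.68354034423828)
t 5.33 now [0.571  0.0364 0.3906] shift [-0.0003  0.0021  0.0606] turn [-0.0007  0.0001 -0.001 ] F [-0.7  0.7 -2.8] op 0.012 grip 34.99195396900177
```

View pics/w2.png

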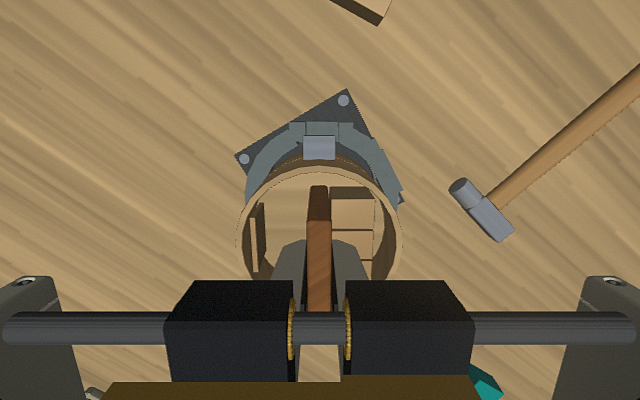

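The picture shows the caddy over the ring, the front lug at (319,147) in line with the gap behind it at (325,130). The relative offset is about 1.6 mm and matches the top view. I'll lower it in stages.

Request:
{"name": "carry_out", "arguments": {
  "targets": [
    {"hand": 0,"x": 0,"y": 0.0017,"z": 0.01,"ax": 0,"ay": 0,"az": 0},
    {"hand": 0,"x": 0,"y": 0.0017,"z": 0.02,"ax": 0,"ay": 0,"az": 0},
    {"hand": 0,"x": 0,"y": 0.0017,"z": 0.03,"ax": 0,"ay": 0,"az": 0},
    {"hand": 0,"x": 0,"y": 0.0017,"z": 0.038,"ax": 0,"ay": 0,"az": 0},
    {"hand": 0,"x": 0,"y": 0.0017,"z": 0.046,"ax": 0,"ay": 0,"az": 0},
    {"hand": 0,"x": 0,"y": 0.0017,"z": 0.054,"ax": 0,"ay": 0,"az": 0},
    {"hand": 0,"x": 0,"y": 0.0017,"z": 0.06,"ax": 0,"ay": 0,"az": 0},
    {"hand": 0,"x": 0,"y": 0.0017,"z": 0.06,"ax": 0,"ay": 0,"az": 0}
  ]
}}

```text
t: 6.32
tool_pos: [0.5722, 0.0339, 0.3301]
orientation: [-2.965, -1.038, 0.002]
force: [0.0, 0.1, -3.4]
opening: 0.0116
gripper_force: 35.0
```

```bash
python3 -c "
from h import *
go(.5718,.0348,.303,38.5);print(read_state()['wrist_torque'])"
```

```text
t 6.33 now [0.5722 0.0339 0.3301] shift [ 0.0003 -0.0009  0.0271] turn [-0.0007  0.0009  0.0013] F [ 0.   0.1 -3.4] op 0.0116 grip 34.99182343482971
[-0.01576055  0.01147645  0.00423482]
```

Request:
{"name": "carry_out", "arguments": {
  "targets": [
    {"hand": 0,"x": 0,"y": -0.0005,"z": 0.005,"ax": 0,"ay": 0,"az": 0},
    {"hand": 0,"x": 0,"y": -0.0005,"z": 0.01,"ax": 0,"ay": 0,"az": 0},
    {"hand": 0,"x": 0,"y": -0.0005,"z": 0.015,"ax": 0,"ay": 0,"az": 0},
    {"hand": 0,"x": 0,"y": -0.0005,"z": 0.02,"ax": 0,"ay": 0,"az": 0},
    {"hand": 0,"x": 0,"y": -0.0005,"z": 0.024,"ax": 0,"ay": 0,"az": 0},
    {"hand": 0,"x": 0,"y": -0.0005,"z": 0.026,"ax": 0,"ay": 0,"az": 0},
    {"hand": 0,"x": 0,"y": -0.0005,"z": 0.026,"ax": 0,"ay": 0,"az": 0}
  ]
}}

```text
t: 7.2
tool_pos: [0.572, 0.0343, 0.3046]
orientation: [-2.965, -1.038, 0.0]
force: [-0.4, 0.9, -3.2]
opening: 0.0116
gripper_force: 35.0
```

```bash
python3 -c "
from h import *
go(.5718,.0348,.303,38.5);print(read_state()['wrist_torque'])"
```

```text
t 7.2 now [0.572  0.0343 0.3046] shift [ 0.0001 -0.0005  0.0016] turn [-0.0002  0.0002  0.0013] F [-0.4  0.9 -3.2] op 0.0116 grip 34.99181807041168
[-0.07100625  0.01310447 -0.01896997]
```

Request:
{"name": "carry_out", "arguments": {
  "targets": [
    {"hand": 0,"x": 0,"y": -0.0003,"z": 0,"ax": 0,"ay": 0,"az": 0.12},
    {"hand": 0,"x": 0,"y": -0.0003,"z": 0,"ax": 0,"ay": 0,"az": 0.24},
    {"hand": 0,"x": 0,"y": -0.0003,"z": 0,"ax": 0,"ay": 0,"az": 0.36},
    {"hand": 0,"x": 0,"y": -0.0003,"z": 0,"ax": 0,"ay": 0,"az": 0.48},
    {"hand": 0,"x": 0,"y": -0.0003,"z": 0,"ax": 0,"ay": 0,"az": 0.6},
    {"hand": 0,"x": 0,"y": -0.0003,"z": 0,"ax": 0,"ay": 0,"az": 0.72},
    {"hand": 0,"x": 0,"y": -0.0003,"z": 0,"ax": 0,"ay": 0,"az": 0.84},
    {"hand": 0,"x": 0,"y": -0.0003,"z": 0,"ax": 0,"ay": 0,"az": 0.9}
  ]
}}

```text
t: 8.2
tool_pos: [0.572, 0.0345, 0.3051]
orientation: [-3.121, 0.36, -0.001]
force: [-0.9, -0.8, -3.7]
opening: 0.0117
gripper_force: 35.0
```

```bash
python3 -c "
from h import *
go(.5718,.0348,.303,-21.5);print(read_state()['wrist_torque'])"
```

```text
t 8.2 now [0.572  0.0345 0.3051] shift [-0.0002 -0.0002  0.0021] turn [-1.000e-04 -4.000e-04  1.456e-01] F [-0.9 -0.8 -3.7] op 0.0117 grip 34.99134063720703
[ 0.03575579  0.03114779 -0.00489097]
```

Turning freely. Next is the last 8°, then lowering 8 mm into the notches.

Request:
{"name": "carry_out", "arguments": {
  "targets": [
    {"hand": 0,"x": 0,"y": 0,"z": 0,"ax": 0,"ay": 0,"az": 0.08},
    {"hand": 0,"x": 0,"y": 0,"z": 0,"ax": 0,"ay": 0,"az": 0.145},
    {"hand": 0,"x": 0,"y": 0,"z": 0,"ax": 0,"ay": 0,"az": 0.145},
    {"hand": 0,"x": 0,"y": 0,"z": 0.003,"ax": 0,"ay": 0,"az": 0.145},
    {"hand": 0,"x": 0,"y": 0,"z": 0.006,"ax": 0,"ay": 0,"az": 0.145},
    {"hand": 0,"x": 0,"y": 0,"z": 0.009,"ax": 0,"ay": 0,"az": 0.145},
    {"hand": 0,"x": 0,"y": 0,"z": 0.009,"ax": 0,"ay": 0,"az": 0.145}
  ]
}}

```text
t: 9.07
tool_pos: [0.5718, 0.0346, 0.2956]
orientation: [3.088, -0.58, -0.0]
force: [-0.7, -0.3, -3.2]
opening: 0.0118
gripper_force: 35.0
```

```bash
python3 -c "
from h import *
go(.5718,.0348,.2955,-21.5);print(read_state()['wrist_torque'])"
```

```text
t 9.07 now [0.5718 0.0346 0.2956] shift [-0.0001 -0.0002  0.0001] turn [0.     0.0002 0.0038] F [-0.7 -0.3 -3.2] op 0.0118 grip 34.99198257923126
[ 0.07403626 -0.02407357 -0.07282818]
```

Request:
{"name": "carry_out", "arguments": {
  "targets": [
    {"hand": 20,"x": 0,"y": 0,"z": 0,"ax": 0,"ay": 0,"az": 0},
    {"hand": 40,"x": 0,"y": 0,"z": 0,"ax": 0,"ay": 0,"az": 0},
    {"hand": 60,"x": 0,"y": 0,"z": 0,"ax": 0,"ay": 0,"az": 0},
    {"hand": 80,"x": 0,"y": 0,"z": 0,"ax": 0,"ay": 0,"az": 0},
    {"hand": 80,"x": 0,"y": 0,"z": -0.02,"ax": 0,"ay": 0,"az": 0},
    {"hand": 80,"x": 0,"y": 0,"z": -0.06,"ax": 0,"ay": 0,"az": 0},
    {"hand": 80,"x": 0,"y": 0,"z": -0.1,"ax": 0,"ay": 0,"az": 0},
    {"hand": 80,"x": 0,"y": 0,"z": -0.104,"ax": 0,"ay": 0,"az": 0}
  ]
}}

```text
t: 10.07
tool_pos: [0.5729, 0.0345, 0.4058]
orientation: [-3.086, 0.58, -0.013]
force: [-0.1, -0.7, -0.4]
opening: 0.0739
gripper_force: 0.0
```

Request:
{"name": "carry_out", "arguments": {
  "targets": [
    {"hand": 100,"x": 0,"y": 0,"z": 0,"ax": 0,"ay": 0,"az": 0},
    {"hand": 100,"x": 0,"y": 0,"z": 0,"ax": 0,"ay": 0,"az": 0}
  ]
}}

```text
t: 10.32
tool_pos: [0.5714, 0.0345, 0.3984]
orientation: [3.087, -0.58, -0.004]
force: [0.3, 0.1, -1.3]
opening: 0.0897
gripper_force: 0.0
```

```bash
cat > cad.py <<'E'
from h import *
import sys
tag=sys.argv[1];im,d,P=cloud("wrist");cv2.imwrite(f"pics/{tag}.png",im);Z=P[...,2]
s=read_state();print("TCP",s["tool_pos"].round(4))
r=np.hypot(P[...,0]-.572,P[...,1]-.0355)
for n,lo,hi,rm in(("handle",.133,.15,.05),("rim",.102,.11,.052),("ring",.094,.1015,.075),("plate",0.003,.012,.12)):
    q=P[(r<rm)&(Z>lo)&(Z<hi)]
    if len(q)>5: print(n,len(q),np.median(q[:,2]).round(4),cv2.minAreaRect((q[:,:2]*1000).astype(np.float32)),cv2.minEnclosingCircle((q[:,:2]*1000).astype(np.float32)))
th=np.radians(-21.5);L=(P[...,:2]-np.array([.5725,.036]))@np.array([[np.cos(th),-np.sin(th)],[np.sin(th),np.cos(th)]])
m=(abs(L[...,0])<.015)&(L[...,1]>.015)&(L[...,1]<.029);print("pocket floor z",np.median(Z[m]))
go(.528,-.252,.40,66.6)
E
python3 cad.py w3
```

```text
TCP [0.5715 0.0346 0.3982]
handle 1066 0.1393 ((573.567626953125, 34.337650299072266), (11.684183120727539, 59.98003387451172), 68.94770812988281) ((573.487548828125, 33.95929718017578), 30.1767635345459)
rim 1493 0.1043 ((573.6242065429688, 33.895896911621094), (98.98505401611328, 98.945068359375), 89.03726959228516) ((573.4739990234375, 34.00350570678711), 49.88125991821289)
ring 8699 0.0996 ((573.5242309570312, 36.02702713012695), (138.43994140625, 138.60586547851562), 87.98905181884766) ((573.7901611328125, 35.22732925415039), 74.05845642089844)
plate 2328 0.0055 ((573.3619995117188, 36.018028259277344), (150.0586700439453, 149.9759521484375), 68.1258316040039) ((572.7739868164062, 36.44112777709961), 105.2581558227539)
pocket floor z 0.06849318475126306
t 10.38 now [0.5715 0.0346 0.3982] shift [ 0.0636  0.2828 -0.0017] turn [-1.2000e-03  2.7000e-03 -1.5341e+00] F [ 0.2 -0.1  0.4] op 0.0916 grip 0.0
```

View pics/w3.png

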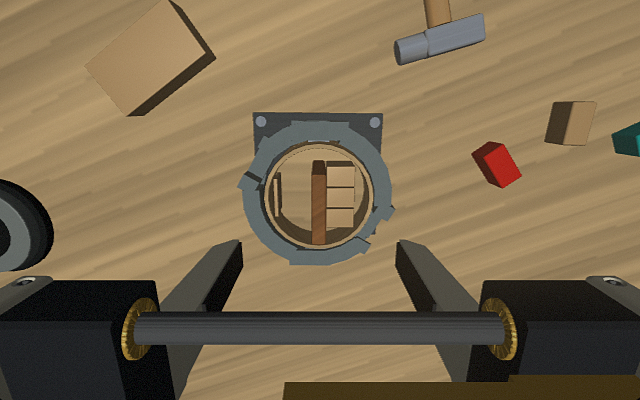

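The caddy hangs locked, at about (320,200) in the wrist view: handle top at 139 mm, yaw within 1° of the bracket, centred within 2 mm. The pocket on the left at (297,195) is free. The plain wooden block is at (570,123), with red at (497,165) and teal at (630,138). Next, the block.

Request:
{"name": "carry_out", "arguments": {
  "targets": [
    {"hand": 100,"x": 0.008,"y": 0.035,"z": 0,"ax": 0,"ay": 0,"az": -0.17},
    {"hand": 100,"x": 0.016,"y": 0.07,"z": 0,"ax": 0,"ay": 0,"az": -0.34},
    {"hand": 100,"x": 0.024,"y": 0.105,"z": 0,"ax": 0,"ay": 0,"az": -0.51},
    {"hand": 100,"x": 0.032,"y": 0.14,"z": 0,"ax": 0,"ay": 0,"az": -0.68},
    {"hand": 100,"x": 0.04,"y": 0.175,"z": 0,"ax": 0,"ay": 0,"az": -0.85},
    {"hand": 100,"x": 0.048,"y": 0.21,"z": 0,"ax": 0,"ay": 0,"az": -1.02},
    {"hand": 100,"x": 0.056,"y": 0.25,"z": 0,"ax": 0,"ay": 0,"az": -1.19},
    {"hand": 100,"x": 0.0636,"y": 0.2828,"z": 0,"ax": 0,"ay": 0,"az": -1.36}
  ]
}}

```text
t: 11.38
tool_pos: [0.5277, -0.2534, 0.3983]
orientation: [-2.76, -1.496, 0.002]
force: [0.1, 0.5, -0.2]
opening: 0.0933
gripper_force: 0.0
```

Request:
{"name": "carry_out", "arguments": {
  "targets": [
    {"hand": 100,"x": 0,"y": 0,"z": 0.02,"ax": 0,"ay": 0,"az": -0.15},
    {"hand": 100,"x": 0,"y": 0,"z": 0.04,"ax": 0,"ay": 0,"az": -0.174},
    {"hand": 100,"x": 0,"y": 0,"z": 0.06,"ax": 0,"ay": 0,"az": -0.174},
    {"hand": 100,"x": 0,"y": 0,"z": 0.06,"ax": 0,"ay": 0,"az": -0.174},
    {"hand": 100,"x": 0,"y": 0,"z": 0.06,"ax": 0,"ay": 0,"az": -0.174}
  ]
}}

```text
t: 12.0
tool_pos: [0.5287, -0.2517, 0.3401]
orientation: [2.626, 1.724, 0.0]
force: [-0.3, -0.0, -0.3]
opening: 0.093
gripper_force: 0.0
```

```bash
python3 - <<'E'
from h import *
im,d,P=cloud("wrist");cv2.imwrite("pics/w4.png",im);Z=P[...,2]
q=P[(np.hypot(P[...,0]-.528,P[...,1]+.252)<.04)&(Z>.027)&(Z<.038)]
print(len(q),np.median(q[:,2]),cv2.minAreaRect((q[:,:2]*1000).astype(np.float32)))
go(.528,-.252,.206,66.6)
E
```

```text
1270 0.03135778715242091 ((529.9183349609375, -250.74407958984375), (25.98743438720703, 45.7452392578125), 66.26248168945312)
t 12.05 now [ 0.5288 -0.2519  0.3407] shift [-0.0004 -0.0009  0.1347] turn [ 0.0014  0.0002 -0.0003] F [ 0.3 -0.5  1.1] op 0.0933 grip 0.0
```

View pics/w4.png

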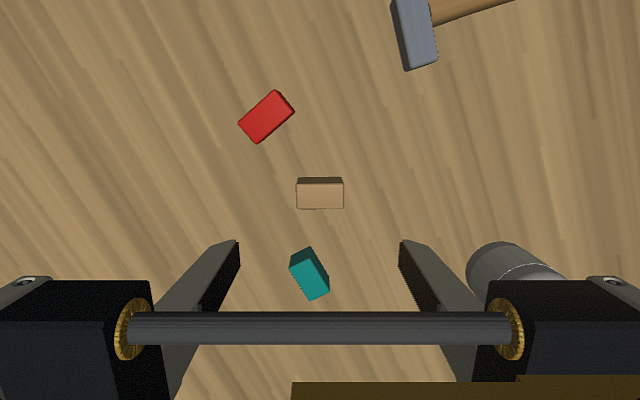

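The wooden block sits at (320,193), between the fingers and level with them; teal at (309,275) is clear of the finger paths. I'll descend so the tips overlap the top 12 mm of the block, then grip across its 46 mm ends.

Request:
{"name": "carry_out", "arguments": {
  "targets": [
    {"hand": 100,"x": 0,"y": 0,"z": 0.045,"ax": 0,"ay": 0,"az": 0},
    {"hand": 100,"x": 0,"y": 0,"z": 0.09,"ax": 0,"ay": 0,"az": 0},
    {"hand": 100,"x": 0,"y": 0,"z": 0.12,"ax": 0,"ay": 0,"az": 0},
    {"hand": 80,"x": 0,"y": 0,"z": 0.135,"ax": 0,"ay": 0,"az": 0},
    {"hand": 65,"x": 0,"y": 0,"z": 0.135,"ax": 0,"ay": 0,"az": 0},
    {"hand": 40,"x": 0,"y": 0,"z": 0.135,"ax": 0,"ay": 0,"az": 0},
    {"hand": 40,"x": 0,"y": 0,"z": 0.135,"ax": 0,"ay": 0,"az": 0},
    {"hand": 40,"x": 0,"y": 0,"z": 0.135,"ax": 0,"ay": 0,"az": 0}
  ],
  "newtons": 12
}}

```text
t: 13.05
tool_pos: [0.5288, -0.2523, 0.2058]
orientation: [2.625, 1.724, 0.001]
force: [0.5, -0.2, -0.1]
opening: 0.0475
gripper_force: 0.0
```

Request:
{"name": "carry_out", "arguments": {
  "targets": [
    {"hand": 40,"x": 0,"y": 0,"z": 0,"ax": 0,"ay": 0,"az": 0},
    {"hand": 40,"x": 0,"y": 0,"z": 0,"ax": 0,"ay": 0,"az": 0}
  ]
}}

```text
t: 13.3
tool_pos: [0.5288, -0.2523, 0.2057]
orientation: [2.625, 1.724, 0.001]
force: [-0.8, -0.1, 7.1]
opening: 0.0458
gripper_force: 12.0
```

```bash
python3 -c "
from h import *
go(.5801,.055,.206,68.5)"
```

```text
t 13.3 now [ 0.5288 -0.2523  0.2057] shift [ 0.3024 -0.075  -0.0005] turn [ 0.0014  0.0002 -0.0333] F [-0.8 -0.1  7.1] op 0.0458 grip 11.995750218629837
```

Request:
{"name": "carry_out", "arguments": {
  "targets": [
    {"hand": 40,"x": 0,"y": 0,"z": -0.03,"ax": 0,"ay": 0,"az": 0},
    {"hand": 40,"x": 0,"y": 0,"z": -0.075,"ax": 0,"ay": 0,"az": 0},
    {"hand": 40,"x": 0.02,"y": -0.005,"z": -0.12,"ax": 0,"ay": 0,"az": -0.01},
    {"hand": 40,"x": 0.06,"y": -0.015,"z": -0.16,"ax": 0,"ay": 0,"az": -0.02},
    {"hand": 40,"x": 0.11,"y": -0.027,"z": -0.175,"ax": 0,"ay": 0,"az": -0.033},
    {"hand": 40,"x": 0.16,"y": -0.04,"z": -0.175,"ax": 0,"ay": 0,"az": -0.033},
    {"hand": 40,"x": 0.21,"y": -0.052,"z": -0.175,"ax": 0,"ay": 0,"az": -0.033},
    {"hand": 40,"x": 0.255,"y": -0.063,"z": -0.175,"ax": 0,"ay": 0,"az": -0.033}
  ]
}}

```text
t: 14.3
tool_pos: [0.5718, 0.0088, 0.3796]
orientation: [-2.597, -1.768, 0.0]
force: [0.5, 0.3, -1.3]
opening: 0.0458
gripper_force: 12.0
```

```bash
python3 -c "
from h import *
go(.5801,.055,.38,68.5)"
```

```text
t 14.3 now [0.5718 0.0088 0.3796] shift [ 0.046  -0.0092 -0.0003] turn [-0.0001 -0.0001  0.    ] F [ 0.5  0.3 -1.3] op 0.0458 grip 11.991568207740784
```

Request:
{"name": "carry_out", "arguments": {
  "targets": [
    {"hand": 40,"x": 0.023,"y": -0.0045,"z": 0,"ax": 0,"ay": 0,"az": 0},
    {"hand": 40,"x": 0.046,"y": -0.0092,"z": 0,"ax": 0,"ay": 0,"az": 0},
    {"hand": 40,"x": 0.046,"y": -0.0092,"z": 0,"ax": 0,"ay": 0,"az": 0},
    {"hand": 40,"x": 0.046,"y": -0.0092,"z": 0,"ax": 0,"ay": 0,"az": 0}
  ]
}}

```text
t: 14.8
tool_pos: [0.5801, 0.0527, 0.3795]
orientation: [2.597, 1.768, -0.001]
force: [0.4, 0.0, 0.3]
opening: 0.0457
gripper_force: 12.0
```

```bash
python3 - <<'E'
from h import *
im,d,P=cloud("wrist");cv2.imwrite("pics/w5.png",im);Z=P[...,2];s=read_state();t=s["tool_pos"];T=R.from_rotvec(s["orientation"]).as_matrix()
q=(P-t)@T   # tool frame
top=t[2]-.206+.032
# region between fingers only, block top
m=(abs(Z-top)<.006)&(np.hypot(P[...,0]-t[0],P[...,1]-t[1])<.035)
r=q[m];print("block top z",top,len(r),"tool xy rect",cv2.minAreaRect((r[:,:2]*1000).astype(np.float32)))
r=np.hypot(P[...,0]-.572,P[...,1]-.0355)
for n,lo,hi,rm in(("handle",.135,.145,.035),("rim",.101,.109,.052)):
    k=q[(r<rm)&(Z>lo)&(Z<hi)]
    if len(k)>5:print(n,len(k),cv2.minAreaRect((k[:,:2]*1000).astype(np.float32)),cv2.minEnclosingCircle((k[:,:2]*1000).astype(np.float32)))
go(.5801,.055,.38,68.5)
E
```

```text
block top z 0.20559673054654282 4292 tool xy rect ((1.9862146377563477, 0.11650466918945312), (67.41505432128906, 26.622209548950195), 89.59538269042969)
rim 1001 ((0.1161041259765625, 0.3723297119140625), (60.601688385009766, 99.19515991210938), 0.2432202249765396) ((-18.913301467895508, 0.2211437225341797), 49.66910171508789)
t 14.85 now [0.5801 0.0524 0.3796] shift [ 0.0024 -0.0009 -0.0004] turn [-0.0002  0.0004 -0.0008] F [0.6 0.1 0.5] op 0.0457 grip 11.992442160844803
```

View pics/w5.png

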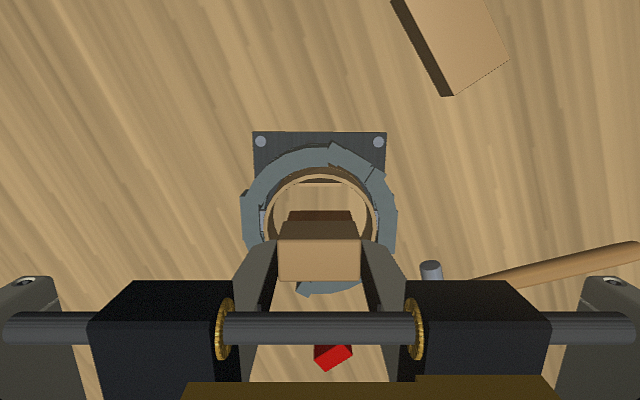

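The picture shows the held block at (319,260), over the pocket side of the rim circle and square to it. The circle centre is −18.9 mm in tool x, so the pocket is about 1–2 mm ahead. I'll shift 1.7 mm and lower to just above handle height and then into the mouth.

Request:
{"name": "carry_out", "arguments": {
  "targets": [
    {"hand": 40,"x": 0.0017,"y": -0.0004,"z": 0.015,"ax": 0,"ay": 0,"az": 0},
    {"hand": 40,"x": 0.0017,"y": -0.0004,"z": 0.03,"ax": 0,"ay": 0,"az": 0},
    {"hand": 40,"x": 0.0017,"y": -0.0004,"z": 0.042,"ax": 0,"ay": 0,"az": 0},
    {"hand": 40,"x": 0.0017,"y": -0.0004,"z": 0.05,"ax": 0,"ay": 0,"az": 0},
    {"hand": 40,"x": 0.0017,"y": -0.0004,"z": 0.058,"ax": 0,"ay": 0,"az": 0},
    {"hand": 40,"x": 0.0017,"y": -0.0004,"z": 0.066,"ax": 0,"ay": 0,"az": 0},
    {"hand": 40,"x": 0.0017,"y": -0.0004,"z": 0.066,"ax": 0,"ay": 0,"az": 0}
  ]
}}

```text
t: 15.72
tool_pos: [0.5802, 0.0549, 0.313]
orientation: [-2.596, -1.767, 0.002]
force: [-0.1, -0.3, -0.4]
opening: 0.0457
gripper_force: 12.0
```

```bash
python3 -c "
from h import *
go(.5807,.0543,.2935,68.5)"
```

```text
t 15.72 now [0.5802 0.0549 0.313 ] shift [-0.0004  0.0007  0.0195] turn [-0.0011  0.0005 -0.0002] F [-0.1 -0.3 -0.4] op 0.0457 grip 11.992485970258713
```

Request:
{"name": "carry_out", "arguments": {
  "targets": [
    {"hand": 40,"x": 0,"y": 0,"z": 0.005,"ax": 0,"ay": 0,"az": 0},
    {"hand": 40,"x": 0,"y": 0,"z": 0.01,"ax": 0,"ay": 0,"az": 0},
    {"hand": 40,"x": 0,"y": 0,"z": 0.015,"ax": 0,"ay": 0,"az": 0},
    {"hand": 40,"x": 0,"y": 0,"z": 0.018,"ax": 0,"ay": 0,"az": 0},
    {"hand": 40,"x": 0,"y": 0,"z": 0.019,"ax": 0,"ay": 0,"az": 0},
    {"hand": 40,"x": 0,"y": 0,"z": 0.019,"ax": 0,"ay": 0,"az": 0}
  ]
}}

```text
t: 16.48
tool_pos: [0.5805, 0.0549, 0.2948]
orientation: [2.597, 1.768, 0.0]
force: [0.3, 0.8, 0.2]
opening: 0.0455
gripper_force: 12.0
```

```bash
python3 -c "
from h import *
go(.5807,.0543,.2935,68.5)"
```

```text
t 16.48 now [0.5805 0.0549 0.2948] shift [-0.0005  0.0004  0.0013] turn [ 0.      0.     -0.0002] F [0.3 0.8 0.2] op 0.0455 grip 11.992423832416534
```

No contact, and the block bottom is about 16 mm inside the pocket mouth. I'll go down one more millimetre and release.

Request:
{"name": "carry_out", "arguments": {
  "targets": [
    {"hand": 40,"x": 0,"y": 0,"z": 0.001,"ax": 0,"ay": 0,"az": 0},
    {"hand": 60,"x": 0,"y": 0,"z": 0.001,"ax": 0,"ay": 0,"az": 0},
    {"hand": 70,"x": 0,"y": 0,"z": 0.001,"ax": 0,"ay": 0,"az": 0},
    {"hand": 70,"x": 0,"y": 0,"z": 0.001,"ax": 0,"ay": 0,"az": 0},
    {"hand": 70,"x": 0,"y": 0,"z": -0.03,"ax": 0,"ay": 0,"az": 0},
    {"hand": 70,"x": -0.01,"y": 0,"z": -0.07,"ax": 0,"ay": 0,"az": 0},
    {"hand": 70,"x": -0.03,"y": 0,"z": -0.105,"ax": 0,"ay": 0,"az": 0},
    {"hand": 100,"x": -0.04,"y": 0,"z": -0.105,"ax": 0,"ay": 0,"az": 0}
  ]
}}

```text
t: 17.48
tool_pos: [0.5665, 0.017, 0.4039]
orientation: [2.594, 1.765, 0.008]
force: [0.1, -0.3, -1.0]
opening: 0.0711
gripper_force: 0.0
```

Request:
{"name": "carry_out", "arguments": {
  "targets": [
    {"hand": 100,"x": 0,"y": 0,"z": 0,"ax": 0,"ay": 0,"az": 0},
    {"hand": 100,"x": 0,"y": 0,"z": 0,"ax": 0,"ay": 0,"az": 0}
  ]
}}

```text
t: 17.73
tool_pos: [0.5655, 0.018, 0.398]
orientation: [-2.595, -1.767, 0.003]
force: [0.1, 0.4, -1.1]
opening: 0.0898
gripper_force: 0.0
```

```bash
python3 - <<'E'
from h import *
im,d,P=cloud("wrist");cv2.imwrite("pics/w6.png",cv2.resize(im[100:300,200:460],None,fx=3,fy=3,interpolation=cv2.INTER_CUBIC));Z=P[...,2]
print(read_state()["tool_pos"])
r=np.hypot(P[...,0]-.573,P[...,1]-.0355)
k=P[(r<.052)&(Z>.1025)&(Z<.11)];c=np.array(cv2.minEnclosingCircle((k[:,:2]*1000).astype(np.float32))[0])/1000
h=P[(r<.04)&(Z>.133)&(Z<.146)];hr=cv2.minAreaRect((h[:,:2]*1000).astype(np.float32));print("rim",c,np.median(k[:,2]),"handle",np.median(h[:,2]),hr)
th=np.radians(-21.5);L=(P[...,:2]-c)@np.array([[np.cos(th),-np.sin(th)],[np.sin(th),np.cos(th)]])
m=(abs(L[...,0])<.03)&(L[...,1]>.007)&(L[...,1]<.04)&(Z>.09)&(Z<.125);print("block top",np.percentile(Z[m],[5,50,95]),m.sum(),cv2.minAreaRect((L[m]*1000).astype(np.float32)))
X=np.c_[L[m],np.ones(m.sum())];print("slopes",np.linalg.lstsq(X,Z[m],rcond=None)[0])
E
```

```text
[0.56552945 0.01808308 0.3981116 ]
rim [0.57312659 0.03399569] 0.10432434833724777 handle 0.1392285188826355 ((573.3246459960938, 34.10638427734375), (12.474005699157715, 59.815147399902344), 68.67164611816406)
block top [0.09868063 0.10036737 0.10183767] 1678 ((0.2444477081298828, 25.56645965576172), (59.50731658935547, 28.832849502563477), 0.030108949169516563)
slopes [ 0.00254459 -0.01568872  0.10067216]
```

View pics/w6.png

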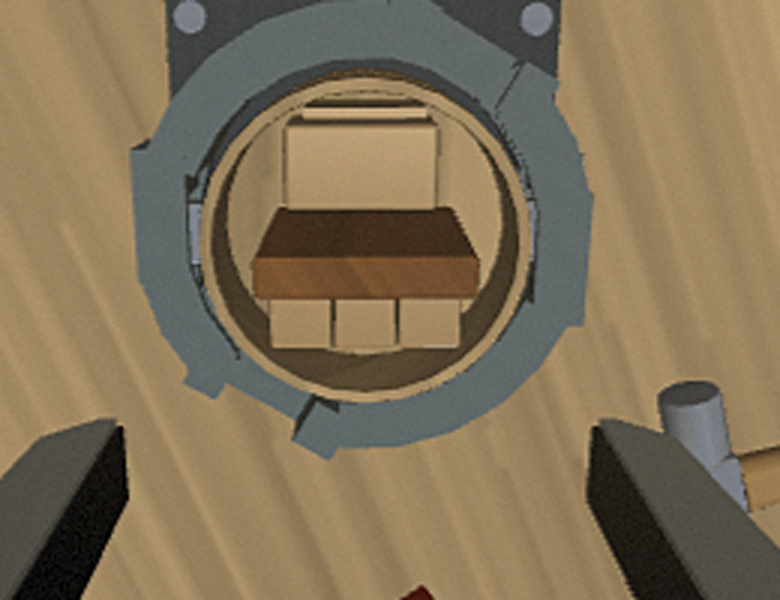

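The block lies in the pocket, at crop position (361,165) between handle and strip. Its top is at 100.4 mm, about 4 mm below the rim at 104.3, and it is level. The caddy is still locked, with lugs at (195,233) and (533,230), and the gripper is clear. Handing in.

```bash
python3 -c "
from plant import robot
print(robot.close_job())"
```

```text
the job is handed in; nothing more can be done
None
```

The caddy hangs locked in the ring bracket, and the small wooden block lies flat in its free pocket about 4 mm below the rim; the job is handed in at about 18 s of the 67 s allowed, with no verdict reported back.

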